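Set the bench air regulator and open its outlet

TASK

Bring the workshop's bench air supply into use: squeeze both orange release tabs of the regulator knob, turn the knob until the gauge's black needle lines up with its red set hand, and let go so that the knob locks again with both tabs sprung fully out. Only then push the red lever of the outlet valve, which must stay shut until the pressure is set, all the way open. Do not knock or press on the gauge, and leave the other things on the bench where they are.

Things in the scene. Friction and masses are not known exactly. Their poses are not given: they have to be found in the camera images.
- air_unit: Compressed-air service unit on a grey stand (base plate 150 x 410 x 8; x from -55 to +95, y from -260 to +150), fixed to the bench. Origin on the bench below the knob's axis, z up, +x its far side. In a row along y: filter at +66 (193 high), regulator and knob at 0, gauge at -78, ball valve at -155, outlet pipe at -215. Modules 60 deep, up to 185 high.
- knob_grip (a point): Point on the knob's vertical axis at mid height of its tabs, 253 above the bench; its x is the line through both tabs. The black knob is 32 (along that line) x 42, from 239 to 268 above the bench. On its two 42-wide sides stand orange tabs, each 17 wide, 241 to 264 above the bench, outer faces 48 apart sprung out, 36 apart fully in. Free space all round above 241.
- collar (a point): Centre of the collar's top under the knob, 227 above the bench. Collar 64 across, with 20 upright steel lock teeth, 25 to 30 from the axis, that end 238 above the bench; each tab has a steel pawl that springs out between two teeth.
- knob (a joint): Knob angle, rad, clockwise from above positive; 0 at the start, tab line then along the unit's x (at q turned clockwise by q). Clockwise raises the pressure: needle 0.55 rad per rad. Friction 0.06 N m. Turns only with both tabs in; locks at multiples of 18 degrees (0.314 rad), with 3 degrees of play. Let go between these, a tab can rest on a tooth, part in, until turned a little.
- tab_a (a joint): how far the tab on the knob's own +x side is pressed in, m: 0 sprung out (locked), 0.006 fully in. It clears the teeth from about 0.0048. Spring force 4.5 N at 0, 9.9 N fully in; slides radially in the knob.
- tab_b (a joint): the same for the tab on the knob's -x side.
- gauge: Pressure gauge, 84 across, 27 tall, dial up beside the knob, top of its glass 222 above the bench; origin at the centre of its underside, 78 from the knob's axis. White dial, 0 to 10 bar over 270 degrees, a mark every half bar. Fragile: over 5 N on it fails the task.
- needle (a joint): black needle of the gauge, rad, clockwise seen from above positive; 0 at the start (2 bar), 0.471 rad per bar. Follows the knob.
- set_hand (a joint): broad red set hand under the needle, rad, same zero and direction as needle: the pressure is right when both values are equal. It stays where it is.
- needle_tip (a point): point on the black needle 30 from the dial's centre.
- set_hand_tip (a point): point on the red set hand 30 from the dial's centre.
- valve (a joint): Lever of the outlet ball valve, rad: 0 to 0.2 at the start (shut, points to the unit's +x), grows clockwise from above, 1.571 at its stop (fully open, in line with the pipe, points to the unit's -y). Stays where it is left; friction 0.25 N m (3 to 4 N at the handle). Vertical axis at the unit's x 0, y -155.
- lever_end (a point): free end of the red valve lever, on its centre line, 104 from its axis, 190 above the bench. The red handle is 20 wide, 14 high (183 to 197 above the bench) and covers 29 to 104 from the axis; 9 and more is free below it.
- wrench: loose steel combination wrench, 170 long, lying near the unit on the robot's side. Bystander.
- oil_filter: loose blue spin-on oil filter, 68 across, 74 tall, beyond the unit. Bystander.
- plug_box: loose yellow spark plug box, 28 x 95 x 28, beyond the unit. Bystander.
- socket: loose steel socket, 30 across, 40 tall, near the unit on the robot's side. Bystander.
- spray_can: loose red spray can, 66 across, about 190 tall, at the left of the bench. Bystander.
- brake_disc: loose steel brake disc, 220 across, 6 thick, flat on the right of the bench. Bystander.
- screwdriver: loose screwdriver with an orange handle, 200 long, at the right of the bench. Bystander.

How it is judged:
On the way, in this order (a step that is already met when the one before it is completed fails the run):
1. both release tabs are squeezed in together (value of joint each of tab_a, tab_b above 0.004 m), for 0.1 s.
2. the needle stands at the red set hand, the knob is locked again with both tabs out, and the valve is still shut (distance between needle_tip and set_hand_tip below 0.005 m and value of joint each of tab_a, tab_b below 0.0012 m and value of joint valve below 0.35 rad), for 0.2 s.
At the end, for the whole second after the job is handed in: The needle's tip is within 5 mm of the set hand's tip (about a third of a bar), both tabs are out (pressed less than 1.2 mm), so that the knob is locked, the outlet lever is open to within 0.17 rad of its stop, and knob and lever are at rest (distance between needle_tip and set_hand_tip below 0.005 m and value of joint each of tab_a, tab_b below 0.0012 m and value of joint valve above 1.4 rad and velocity of joint knob between -0.05 and 0.05 rad/s and velocity of joint valve between -0.05 and 0.05 rad/s); the robot touches nothing.
It fails at once if the outlet valve is opened while the pressure is not set or the knob not locked (value of joint valve above 0.35 rad and (distance between needle_tip and set_hand_tip above 0.007 m or value of joint any of tab_a, tab_b above 0.002 m)).
It fails at once if the gauge is pressed or struck with more than 5 N (contact force between gauge and the fingers above 5 N or contact force between gauge and the arm above 5 N).
It fails at once if a bystander is moved by more than 3 cm (distance of any of wrench, oil_filter, plug_box, socket, spray_can, brake_disc, screwdriver from where it was at the start of the episode above 0.03 m).
It also fails if it takes over 72 s, if anything falls off the work surface, if the arm or the gripper's body presses on something with over 40 N, if the wrist force passes 120 N, or if a joint passes its speed limit or range.

ROBOT

A 6-joint arm with a two-finger parallel gripper is mounted at the origin on the work surface. World frame = base frame: x ahead of the robot, y to its left, z up, the work surface at z = 0. Lengths are in m, angles in rad, forces in N, time in s.
With the tool pointing down it reaches from about 0.375 to 0.9 m from the base axis. Payload 3.1 kg.
Tool frame: the origin (TCP) lies midway between the tips of the shut fingers; the grasp point (between the pads) lies 19 mm behind it (manip.grasp_offset is the distance from the TCP to the grasp point, in m); z points along the fingers, y is the line along which they close (so a half turn about z gives the same grasp; the last joint's range is limited). The gripper opens to 85 mm and grips with 20 to 120 N. Pads are 22 mm wide; open, the fingers measure 114 mm over their backs; the gripper's body (76 mm by 85 mm) begins 54 mm behind the grasp point. The pads swing forward as they close: fully open they stand 13 mm farther back than shut.
Start: joints at [-1.474, 0.527, 1.433, -0, 1.181, -0.178], TCP at [0.17, -0.602, 0.231] pointing down, gripper open.
Joint ranges: [-3.08, 3.08], [-0.75, 2.2], [0.22, 2.44], [-1.43, 4.57], [0, 2.65], [-2.85, 2.85]. Speed limits (rad/s): [2.79, 2.79, 3.14, 3.14, 3.14, 3.14].

INTERFACE

Orientations are given as a unit quaternion [x, y, z, w].
In Python, from station import sensors, cams, order, manip gives the robot as it stands.
- The arm moves only by the tool move_arm, never from a script. Its argument "targets" is a list of rows, each an object of numbers: "dx", "dy", "dz": the shift along the world's x, y, z normalised to -1 to 1, where 1 is 25 mm; "rx", "ry", "rz": the turn, a rotation vector about the world's x, y, z normalised to -1 to 1, where 1 is 30 degrees. A call has exactly 10 rows; each row shifts and turns the commanded pose from where the row before left it; what a row does not reach is not made up. A row lasts 1/8 s, in which the tool goes at most 62.5 mm and 10.7 degrees, less where a joint would pass 70% of its speed; a pose out of reach is approached as far as the arm can. A call with a number of a shift or a turn outside -1 to 1 is refused whole. A call with a gripper value outside its range is refused whole. "claw" is the opening in per cent of the stroke, from 0 (shut) to 100 (fully open), set as the call begins (left out, the last holds). The fingers move at their own pace and stop on an object; "newtons" is the grip in N (left out, the last holds). Time passes only in rows, so rows that do not move let the fingers close, or fill a call up. It gives the time, the measured TCP pose, the force, the opening and the grip force at its end, in the units of the state.
- sensors.sense(): the state, without advancing time (a new reading comes with each control period).
- cams.snapshot(name): name is "scene" or "top" or "wrist"; returns the picture (400x640x3 uint8, red, green, blue); there is no depth.
- cams.camera_model(name): a dict with "fx", "fy", "cx", "cy" (pixels), "extrinsics" (4x4, takes a point from world to camera coordinates). Camera axes: x right, y down, z forward; pixel columns grow to the right and rows downward; lengths in m; the calibration is good to about 2 mm. The wrist camera is an equidistant fisheye: a pixel r from the principal point sees the ray r / f radians off the axis. A picture is of the moment at which its call begins: read the wrist's pose just before it. camera_model takes no time and is no camera call; for the wrist camera it gives the pose at the moment of the call.
- order.sign_off(): hands the job in; it is judged then, once.
The state is a dict: "t": time; "q": joint angles; "qd": joint speeds; "tau": joint torques, N m; "tcp_pos": TCP position; "tool_rot": TCP orientation; "force": force on the tool from outside, world axes, zero at the start; "ft_torque": the same for the moment, N m; "finger_gap": opening from 0.0 (shut) to 1.0 (fully open); "gripper_force": force on a finger pad.
Only numpy, scipy, OpenCV 4.12 (cv2) and the standard library are available. Lean on these libraries where they do the work, as an engineer would, in place of code of your own. Each camera call takes 0.05 s, during which the arm holds its last target. There are 200 camera calls.

## Working session

There is one attempt and no reset: what is moved stays moved. The work goes in short steps, Python scripts to look and compute and a tool call to move; the robot and the scene stay as the last step left them, time stands still between calls to the robot, and variables do not carry over. Pictures are saved under pics/ and viewed, at most 10 in all, crops included, and the job is handed in when it is done.

Besides the shell and the picture viewer there is one more tool, called after ">>>" as a command line: name --argument value ..., lists and objects as JSON in quotes. move_arm: Moves the arm, as the interface text tells. Scaled input: -1 to 1 covers 25 mm each way for a shift and 30 degrees each way for a turn. Its arguments: {"type":"object","properties":{"targets":{"type":"array"},"claw":{"type":"number"},"newtons":{"type":"number"}},"required":["targets"]}

```bash
mkdir -p pics; ls
python3 - <<'E'
from station import sensors, cams, order, manip
import cv2,numpy as np
s=sensors.sense();print(s['t'],s['tcp_pos'],s['tool_rot'],s['finger_gap'],manip.grasp_offset)
for n in ['scene','top']:
    im=cams.snapshot(n);cv2.imwrite(f'pics/{n}0.png',im[:,:,::-1]);m=cams.camera_model(n);print(n,m['fx'],m['fy'],m['cx'],m['cy']);print(np.round(m['extrinsics'],4).tolist())
E
```

```text
pics
0.0 [ 0.16956231 -0.60079625  0.2303234 ] [ 9.90574253e-01  1.36972440e-01  4.39180743e-05 -1.09441724e-03] 0.9994253060713593 0.0187
scene 497.6128962847477 497.6128962847477 319.97597959452276 202.26082434598393
[[0.7044, 0.7097, -0.0086, -0.3899], [0.6005, -0.6024, -0.5259, -0.2579], [-0.3784, 0.3653, -0.8505, 1.7487], [0.0, 0.0, 0.0, 1.0]]
top 468.0110340374718 468.0110340374718 320.35677845831503 197.67178224499523
[[0.0289, -0.9994, 0.0175, -0.0544], [-0.9929, -0.0307, -0.115, 0.5986], [0.1155, -0.0141, -0.9932, 1.6995], [0.0, 0.0, 0.0, 1.0]]
```

View pics/top0.png

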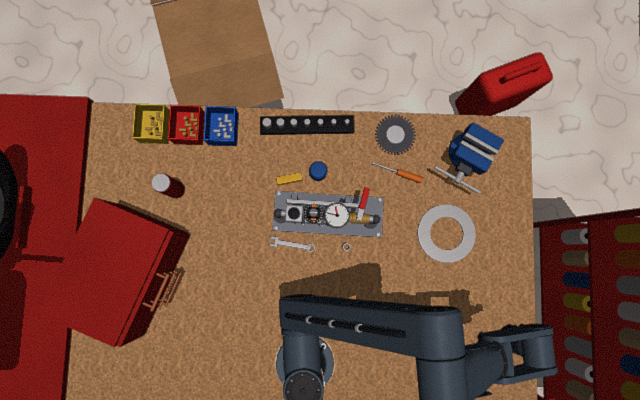

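View pics/scene0.png

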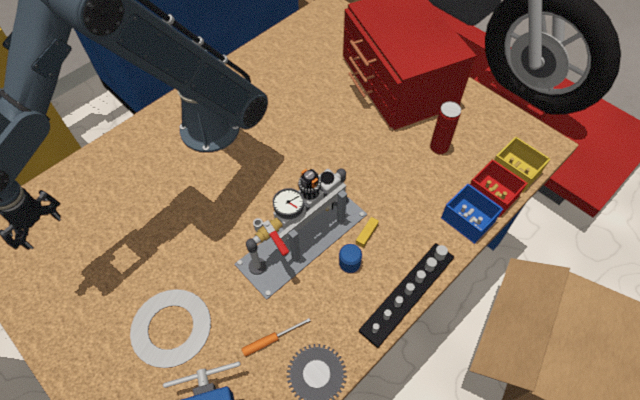

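The top view shows the unit with the knob near (314,214), the gauge dial at (337,215) and the red lever at (364,200). The scene view shows the same things at (310,183), (289,203) and (278,242).

```bash
cat > h.py <<'E'
from station import sensors, cams, order, manip
import cv2,numpy as np
from scipy.spatial.transform import Rotation as R
def ray(n,uv,m=None):
    m=m or cams.camera_model(n);E=np.array(m['extrinsics']);x=(uv[0]-m['cx'])/m['fx'];y=(uv[1]-m['cy'])/m['fy']
    if n=='wrist':
        r=np.hypot(x,y);d=np.array([x/r*np.sin(r),y/r*np.sin(r),np.cos(r)]) if r>1e-9 else np.array([0,0,1.])
    else: d=np.array([x,y,1])
    return -E[:3,:3].T@E[:3,3],E[:3,:3].T@d
def onz(n,uv,z,m=None):
    o,d=ray(n,uv,m);return o+d*(z-o[2])/d[2]
def blobs(im,name,box,amin=3):
    h=cv2.cvtColor(im,cv2.COLOR_RGB2HSV);x0,y0,x1,y1=box
    lo,hi={'white':((0,0,170),(180,60,255)),'red':((174,150,80),(180,255,255)),'red2':((0,150,80),(4,255,255)),'orange':((6,170,120),(16,255,255)),'black':((0,0,0),(180,255,50))}[name]
    m=cv2.inRange(h,lo,hi)
    if name=='red': m|=cv2.inRange(h,(0,150,80),(4,255,255))
    k=np.zeros_like(m);k[y0:y1,x0:x1]=m[y0:y1,x0:x1]
    n,l,st,c=cv2.connectedComponentsWithStats(k)
    return [(int(st[i,4]),c[i].round(2),st[i,:4],l==i) for i in range(1,n) if st[i,4]>=amin]
E
python3 - <<'E'
from h import *
for n,box in [('top',(270,180,390,240)),('scene',(235,160,370,290))]:
    im=cv2.imread(f'pics/{n}0.png')[:,:,::-1].copy()
    x0,y0,x1,y1=box;cv2.imwrite(f'pics/{n}c.png',cv2.resize(im[y0:y1,x0:x1,::-1],None,fx=5.5 if n=='top' else 4.5,fy=5.5 if n=='top' else 4.5,interpolation=cv2.INTER_CUBIC))
    for k,z in [('white',.222),('red',.197),('orange',.253)]:
        for b in blobs(im,k,box): print(n,k,b[0],b[1],b[2],onz(n,b[1],z).round(4))
E
```

```text
top white 6 [278.5 193. ] [278 192   2   3] [0.5895 0.1048 0.222 ]
top white 4 [379.5 199.5] [379 199   2   2] [ 0.5782 -0.2297  0.222 ]
top white 79 [307.34 202.  ] [287 200  43   5] [0.5625 0.0087 0.222 ]
top white 21 [350.38 204.67] [345 203  13   4] [ 0.558  -0.1336  0.222 ]
top white 316 [337.06 215.3 ] [326 204  22  22] [ 0.5215 -0.0905  0.222 ]
top white 11 [288.73 207.73] [287 206   6   6] [0.5417 0.0693 0.222 ]
top white 15 [299.8  208.53] [297 207   5   5] [0.5402 0.0328 0.222 ]
top white 43 [359.93 214.26] [357 209   7  11] [ 0.5273 -0.1658  0.222 ]
top white 3 [283. 213.] [282 213   3   1] [0.5237 0.0875 0.222 ]
top white 15 [287.8  217.67] [286 214   6   6] [0.5088 0.0712 0.222 ]
top white 18 [298.39 218.56] [295 215   6   6] [0.507  0.0363 0.222 ]
top white 5 [370.8 218.4] [370 218   3   2] [ 0.5147 -0.2019  0.222 ]
top white 6 [275.83 227.83] [275 227   3   3] [0.4744 0.1091 0.222 ]
top white 7 [377.71 234.  ] [377 233   3   3] [ 0.4641 -0.2254  0.222 ]
top white 4 [276.5 238.5] [276 238   2   2] [0.4396 0.1055 0.222 ]
top red 116 [363.92 197.97] [359 188  10  21] [ 0.
[... 717 characters left out ...]
4   3] [ 0.5672 -0.0548  0.222 ]
scene white 17 [361.59 212.94] [359 210   6   6] [0.6909 0.0202 0.222 ]
scene white 3 [273.33 212.67] [273 212   2   2] [ 0.5261 -0.1429  0.222 ]
scene white 111 [264.86 224.69] [253 218  22  15] [ 0.5375 -0.1827  0.222 ]
scene white 74 [286.81 229.61] [279 223  19  15] [ 0.5884 -0.1523  0.222 ]
scene white 20 [255.8 238.1] [253 236   6   5] [ 0.5505 -0.225   0.222 ]
scene white 16 [239.  261.5] [237 260   5   4] [ 0.5705 -0.2974  0.222 ]
scene red 186 [279.08 243.02] [270 231  19  25] [ 0.5921 -0.1852  0.197 ]
scene orange 9 [303.33 171.22] [302 170   4   4] [ 0.5024 -0.0094  0.253 ]
scene orange 18 [314.22 180.11] [312 178   6   5] [ 0.5439 -0.009   0.253 ]
```

View pics/topc.png

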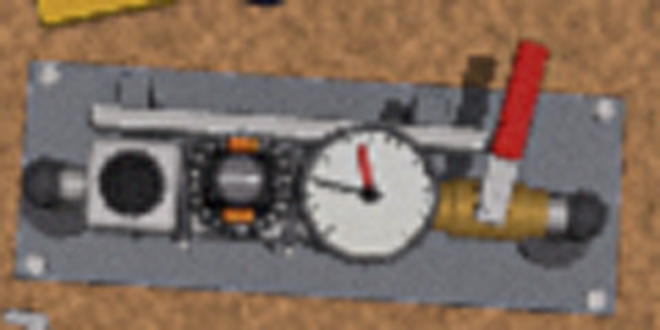

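The top crop shows the gauge centre at (370,193), the black needle tip at (315,182) and the red hand tip at (362,147). The hand is about 69° clockwise of the needle, so the knob needs 7 notches (126°). The tabs are at (243,143) and (238,216), which puts the knob near (0.5255, -0.0105).

>>> move_arm --targets '[{"dz": 1,"dx": 0.4,"dy": 0.6},{"dz": 1,"dx": 0.5,"dy": 0.8},{"dz": 1,"dx": 0.5,"dy": 0.8},{"dz": 1,"dx": 0.5,"dy": 0.8},{"dz": 1,"dx": 0.5,"dy": 0.8},{"dx": 0.5,"dy": 0.8,"rz": 0.3},{"dx": 0.5,"dy": 0.8,"rz": 0.3},{"dx": 0.5,"dy": 0.8,"rz": 0.3},{"dx": 0.5,"dy": 0.8,"rz": 0.3},{"dx": 0.5,"dy": 0.8,"rz": 0.3}]' --claw 100 --newtons 40

```text
schema error: expected keys dx, dy, dz, rx, ry, rz
```

>>> move_arm --targets '[{"dx": 0.5,"dy": 0.8,"rz": 0.3},{"dx": 0.5,"dy": 0.8,"rz": 0.3},{"dx": 0.5,"dy": 0.8,"rz": 0.3},{"dx": 0.5,"dy": 0.8},{"dx": 0.5,"dy": 0.8},{"dx": 0.5,"dy": 0.8},{"dx": 0.5,"dy": 0.8},{"dx": 0.5,"dy": 0.8},{"dx": 0.5,"dy": 0.8},{"dx": 0.5,"dy": 0.8}]'

```text
schema error: expected keys dx, dy, dz, rx, ry, rz
```

>>> move_arm --targets '[{"dx": 0.5,"dy": 0.8},{"dx": 0.5,"dy": 0.8},{"dx": 0.5,"dy": 0.8},{"dx": 0.5,"dy": 0.8},{"dx": 0.5,"dy": 0.8},{"dx": 0.5,"dy": 0.8},{"dx": 0.5,"dy": 0.8},{"dx": 0.5,"dy": 0.8},{"dx": 0.2,"dy": 0.6},{}]'

```text
schema error: expected keys dx, dy, dz, rx, ry, rz
```

Run:
```python
from h import *
s=sensors.sense();print(s['t'],s['tcp_pos'],s['tool_rot'],s['q'],s['force'])
m=cams.camera_model('wrist');im=cams.snapshot('wrist');cv2.imwrite('pics/w1.png',im[:,:,::-1])
print(m)
for b in blobs(im,'orange',(0,0,640,400),15): print(b[:3],onz('wrist',b[1],.253,m).round(4))
for b in blobs(im,'red',(0,0,640,400),15): print('r',b[:3],onz('wrist',b[1],.197,m).round(4))
```

```text
0.1 [ 0.169566   -0.60088009  0.23039836] [ 9.90575803e-01  1.36961808e-01  4.36326621e-05 -1.01998792e-03] [-1.47448983e+00  5.28429457e-01  1.43376969e+00  3.67320943e-06
  1.18143535e+00 -1.78482374e-01] [-0.02095156 -0.74694052  0.14435583]
{'fx': 309.70691628693146, 'fy': 309.70691628693146, 'cx': 318.085473090543, 'cy': 200.03342820434503, 'extrinsics': array([[ 0.2705719 , -0.96269694, -0.0023348 , -0.62310165],
       [-0.91522235, -0.25797959,  0.3095393 , -0.04003896],
       [-0.29859486, -0.08161578, -0.95088379,  0.38096919],
       [ 0.        ,  0.        ,  0.        ,  1.        ]])}
r (77, array([534.1 , 110.29]), array([525, 102,  23,  13], dtype=int32)) [ 0.2899 -0.7157  0.197 ]
r (85, array([576.67, 116.8 ]), array([573, 108,   9,  20], dtype=int32)) [ 0.3032 -0.7588  0.197 ]
r (121, array([525.21, 139.5 ]), array([513, 133,  27,  15], dtype=int32)) [ 0.2687 -0.7156  0.197 ]
r (54, array([566.96, 150.3 ]), array([564, 145,   8,  12], dtype=int32)) [ 0.2764 -0.7587  0.197 ]
r (30, array([510.13, 162.  ]), array([507, 157,   8,  11], dtype=int32)) [ 0.2503 -0.7093 
[... 308 characters left out ...]

r (60, array([528.38, 247.55]), array([524, 241,  10,  14], dtype=int32)) [ 0.1972 -0.7588  0.197 ]
r (61, array([618.13, 269.2 ]), array([614, 263,   9,  14], dtype=int32)) [ 0.2022 -0.9145  0.197 ]
r (66, array([510.3 , 282.33]), array([506, 275,  10,  16], dtype=int32)) [ 0.1658 -0.7587  0.197 ]
r (15, array([501.33, 298.47]), array([499, 297,   5,   4], dtype=int32)) [ 0.1502 -0.7588  0.197 ]
r (54, array([595.72, 309.19]), array([592, 304,   9,  12], dtype=int32)) [ 0.1526 -0.9145  0.197 ]
r (35, array([571.83, 345.03]), array([569, 341,   7,  10], dtype=int32)) [ 0.103  -0.9144  0.197 ]
r (62, array([477.92, 379.55]), array([474, 375,   9,  10], dtype=int32)) [ 0.0531 -0.7975  0.197 ]
```

View pics/w1.png

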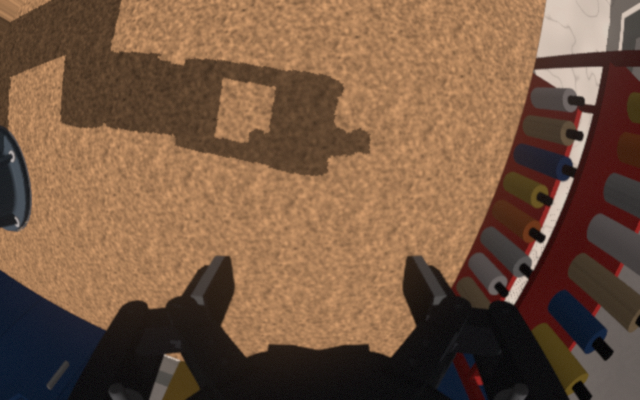

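The move was refused because every row needs all six keys. The picture shows only bench, with the open fingertips near (215,280) and (425,280). I'll resend the moves in full.

>>> move_arm --targets '[{"dx": 0.4,"dy": 0.6,"dz": 1,"rx": 0,"ry": 0,"rz": 0},{"dx": 0.5,"dy": 0.8,"dz": 1,"rx": 0,"ry": 0,"rz": 0},{"dx": 0.5,"dy": 0.8,"dz": 1,"rx": 0,"ry": 0,"rz": 0},{"dx": 0.5,"dy": 0.8,"dz": 1,"rx": 0,"ry": 0,"rz": 0},{"dx": 0.5,"dy": 0.8,"dz": 1,"rx": 0,"ry": 0,"rz": 0},{"dx": 0.5,"dy": 0.8,"dz": 0,"rx": 0,"ry": 0,"rz": 0.3},{"dx": 0.5,"dy": 0.8,"dz": 0,"rx": 0,"ry": 0,"rz": 0.3},{"dx": 0.5,"dy": 0.8,"dz": 0,"rx": 0,"ry": 0,"rz": 0.3},{"dx": 0.5,"dy": 0.8,"dz": 0,"rx": 0,"ry": 0,"rz": 0.3},{"dx": 0.5,"dy": 0.8,"dz": 0,"rx": 0,"ry": 0,"rz": 0.3}]' --claw 100 --newtons 40

```text
t: 1.4
tcp_pos: [0.2924, -0.4056, 0.356]
tool_rot: [0.861, 0.508, 0.0, -0.0]
force: [0.0, 0.3, -0.6]
finger_gap: 1.0
gripper_force: 0.0
```

>>> move_arm --targets '[{"dx": 0.5,"dy": 0.8,"dz": 0,"rx": 0,"ry": 0,"rz": 0.3},{"dx": 0.5,"dy": 0.8,"dz": 0,"rx": 0,"ry": 0,"rz": 0.3},{"dx": 0.5,"dy": 0.8,"dz": 0,"rx": 0,"ry": 0,"rz": 0.3},{"dx": 0.5,"dy": 0.8,"dz": 0,"rx": 0,"ry": 0,"rz": 0},{"dx": 0.5,"dy": 0.8,"dz": 0,"rx": 0,"ry": 0,"rz": 0},{"dx": 0.5,"dy": 0.8,"dz": 0,"rx": 0,"ry": 0,"rz": 0},{"dx": 0.5,"dy": 0.8,"dz": 0,"rx": 0,"ry": 0,"rz": 0},{"dx": 0.5,"dy": 0.8,"dz": 0,"rx": 0,"ry": 0,"rz": 0},{"dx": 0.5,"dy": 0.8,"dz": 0,"rx": 0,"ry": 0,"rz": 0},{"dx": 0.5,"dy": 0.8,"dz": 0,"rx": 0,"ry": 0,"rz": 0}]'

```text
t: 2.65
tcp_pos: [0.4173, -0.2057, 0.3561]
tool_rot: [0.721, 0.693, -0.0, -0.0]
force: [-0.0, 0.7, -0.3]
finger_gap: 1.002
gripper_force: 0.0
```

>>> move_arm --targets '[{"dx": 0.5,"dy": 0.8,"dz": 0,"rx": 0,"ry": 0,"rz": 0},{"dx": 0.5,"dy": 0.8,"dz": 0,"rx": 0,"ry": 0,"rz": 0},{"dx": 0.5,"dy": 0.8,"dz": 0,"rx": 0,"ry": 0,"rz": 0},{"dx": 0.5,"dy": 0.8,"dz": 0,"rx": 0,"ry": 0,"rz": 0},{"dx": 0.5,"dy": 0.8,"dz": 0,"rx": 0,"ry": 0,"rz": 0},{"dx": 0.5,"dy": 0.8,"dz": 0,"rx": 0,"ry": 0,"rz": 0},{"dx": 0.5,"dy": 0.8,"dz": 0,"rx": 0,"ry": 0,"rz": 0},{"dx": 0.5,"dy": 0.8,"dz": 0,"rx": 0,"ry": 0,"rz": 0},{"dx": 0.2,"dy": 0.6,"dz": 0,"rx": 0,"ry": 0,"rz": 0},{"dx": 0,"dy": 0,"dz": 0,"rx": 0,"ry": 0,"rz": 0}]'

```text
t: 3.9
tcp_pos: [0.5219, -0.0307, 0.356]
tool_rot: [0.72, 0.694, -0.0, -0.0]
force: [-0.7, -0.6, 0.1]
finger_gap: 0.999
gripper_force: 0.0
```

Run:
```python
from h import *
s=sensors.sense();print(s['t'],s['tcp_pos'],s['tool_rot'],s['q'],s['force'])
m=cams.camera_model('wrist');im=cams.snapshot('wrist');cv2.imwrite('pics/w2.png',im[:,:,::-1])
for b in blobs(im,'orange',(0,0,640,400),15): print(b[:3],onz('wrist',b[1],.264,m).round(4))
for b in blobs(im,'red',(0,0,640,400),15): print('r',b[:3],onz('wrist',b[1],.197,m).round(4))
for b in blobs(im,'white',(0,0,640,400),300): print('w',b[:3],onz('wrist',b[1],.222,m).round(4))
```

```text
3.9 [ 0.52188294 -0.03073766  0.35604543] [ 7.20277392e-01  6.93686017e-01 -3.11166116e-04 -3.02130921e-04] [-2.72647951e-01  2.58097792e-01  1.51362376e+00 -2.34864322e-04
  1.37070744e+00 -2.34993072e-01] [-0.67368518 -0.64228533  0.06798265]
(233, array([405.81, 326.71]), array([397, 313,  18,  26], dtype=int32)) [ 0.6055 -0.1661  0.264 ]
r (23369, array([606.23, 240.1 ]), array([540,   0, 100, 400], dtype=int32)) [ 0.9751 -0.1333  0.197 ]
r (72, array([340.35, 242.18]), array([329, 239,  23,   7], dtype=int32)) [ 0.5428 -0.0978  0.197 ]
r (798, array([375.71, 300.8 ]), array([347, 292,  59,  19], dtype=int32)) [ 0.5853 -0.1798  0.197 ]
w (10143, array([549.82, 188.28]), array([508,  63,  76, 269], dtype=int32)) [ 0.7874 -0.0368  0.222 ]
w (3136, array([322.23, 245.23]), array([287, 214,  74,  63], dtype=int32)) [ 0.5232 -0.0882  0.222 ]
w (509, array([481.9 , 287.22]), array([469, 275,  27,  26], dtype=int32)) [ 0.7124 -0.1579  0.222 ]
w (434, array([311.99, 341.21]), array([281, 336,  61,  12], dtype=int32)) [ 0.5067 -0.2191  0.222 ]
```

View pics/w2.png

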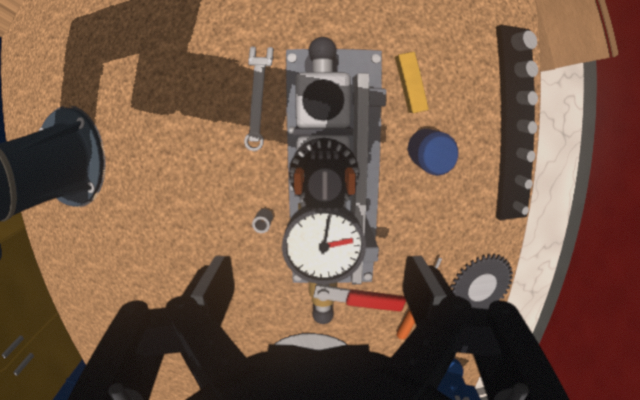

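The wrist view shows the knob at (325,183), its tabs (shaded brown) at (298,182) and (351,181), the dial centre at (323,247), the needle tip near (330,215) and the red tip near (352,240). Next: dial angles and knob position.

Run:
```python
from h import *
m=cams.camera_model('wrist');im=cv2.imread('pics/w2.png')[:,:,::-1].copy()
h=cv2.cvtColor(im,cv2.COLOR_RGB2HSV)
k=cv2.inRange(h,(3,120,60),(14,255,200));k2=np.zeros_like(k);k2[160:210,285:365]=k[160:210,285:365]
n,l,st,c=cv2.connectedComponentsWithStats(k2)
P=[]
for i in range(1,n):
    if st[i,4]>20: print(st[i],c[i],onz('wrist',c[i],.258,m).round(4))
# dial
k=cv2.inRange(h,(0,0,110),(180,70,255));k[:, :283]=0;k[:,365:]=0;k[:205]=0;k[285:]=0
cs=max(cv2.findContours(k,0,2)[0],key=cv2.contourArea);e=cv2.fitEllipse(cv2.convexHull(cs));print(e)
C=onz('wrist',e[0],.220,m);print('dial',C)
def pts(mask):
    ys,xs=np.nonzero(mask);return np.array([onz('wrist',(x,y),.219,m)[:2] for x,y in zip(xs,ys)])-C[:2]
box=np.zeros_like(k);box[208:285,285:362]=255
for nm,mk in [('red',(cv2.inRange(h,(0,120,60),(6,255,255))|cv2.inRange(h,(172,120,60),(180,255,255)))),('needle',cv2.inRange(h,(0,0,0),(180,255,80)))]:
    p=pts(mk&box);r=np.hypot(*p.T);p=p[(r>.010)&(r<.028)];a=np.degrees(np.arctan2(p[:,1],p[:,0]))
    a=a if nm=='red' else a[(a>20)]
    print(nm,len(a),np.median(a),a.mean(),a.std())
```

```text
[285 160   2  36  57] [285.45614035 176.35087719] [ 0.4958 -0.0088  0.258 ]
[345 167  11  28 232] [349.76293103 180.50862069] [ 0.5474 -0.0143  0.258 ]
[293 168  11  27 227] [298.40088106 180.36123348] [ 0.5061 -0.0126  0.258 ]
((323.2181091308594, 244.5918731689453), (64.50667572021484, 75.42652130126953), 89.5343017578125)
dial [ 0.52400022 -0.08928756  0.22      ]
red 73 4.907390895266395 4.5233394695952365 4.879629185235048
needle 20 77.77309682035884 77.45934612510035 1.7559910981460412
```

>>> move_arm --targets '[{"dx": 0.2,"dy": 0.73,"dz": 0,"rx": 0,"ry": 0,"rz": 0},{"dx": 0,"dy": 0,"dz": -0.7,"rx": 0,"ry": 0,"rz": 0},{"dx": 0,"dy": 0,"dz": -0.8,"rx": 0,"ry": 0,"rz": 0},{"dx": 0,"dy": 0,"dz": -0.8,"rx": 0,"ry": 0,"rz": 0},{"dx": 0,"dy": 0,"dz": -0.8,"rx": 0,"ry": 0,"rz": 0},{"dx": 0,"dy": 0,"dz": -0.7,"rx": 0,"ry": 0,"rz": 0},{"dx": 0,"dy": 0,"dz": -0.5,"rx": 0,"ry": 0,"rz": 0},{"dx": 0,"dy": 0,"dz": -0.34,"rx": 0,"ry": 0,"rz": 0},{"dx": 0,"dy": 0,"dz": 0,"rx": 0,"ry": 0,"rz": 0},{"dx": 0,"dy": 0,"dz": 0,"rx": 0,"ry": 0,"rz": 0}]'

```text
t: 5.2
tcp_pos: [0.5276, -0.0133, 0.2408]
tool_rot: [0.721, 0.693, 0.0, 0.001]
force: [0.3, -0.4, -0.2]
finger_gap: 1.002
gripper_force: 0.0
```

>>> move_arm --targets '[{"dx": 0,"dy": 0,"dz": 0,"rx": 0,"ry": 0,"rz": 0},{"dx": 0,"dy": 0,"dz": 0,"rx": 0,"ry": 0,"rz": 0},{"dx": 0,"dy": 0,"dz": 0,"rx": 0,"ry": 0,"rz": 0},{"dx": 0,"dy": 0,"dz": 0,"rx": 0,"ry": 0,"rz": 0},{"dx": 0,"dy": 0,"dz": 0,"rx": 0,"ry": 0,"rz": 0},{"dx": 0,"dy": 0,"dz": 0,"rx": 0,"ry": 0,"rz": 0},{"dx": 0,"dy": 0,"dz": 0,"rx": 0,"ry": 0,"rz": 0},{"dx": 0,"dy": 0,"dz": 0,"rx": 0,"ry": 0,"rz": 0},{"dx": 0,"dy": 0,"dz": 0,"rx": 0,"ry": 0,"rz": 0},{"dx": 0,"dy": 0,"dz": 0,"rx": 0,"ry": 0,"rz": 0}]' --claw 0 --newtons 30

```text
t: 6.45
tcp_pos: [0.5274, -0.0134, 0.242]
tool_rot: [0.721, 0.693, 0.0, 0.001]
force: [-2.4, 0.6, 8.4]
finger_gap: 0.403
gripper_force: 30.6
```

Run:
```python
from h import *
s=sensors.sense();print(s['t'],s['tcp_pos'],s['finger_gap']*85,s['gripper_force'],s['force'],s['ft_torque'],s['q'])
im=cams.snapshot('wrist');cv2.imwrite('pics/w3.png',im[:,:,::-1])
```

```text
6.45 [ 0.52738347 -0.01336678  0.24197238] 34.293360000219344 30.582287907600403 [-2.40345092  0.56126243  8.41401156] [0.05338633 0.42270465 0.06722556] [-2.37182391e-01  3.82593761e-01  1.66457948e+00 -2.88464676e-04
  1.09281621e+00 -1.98032879e-01]
```

View pics/w3.png

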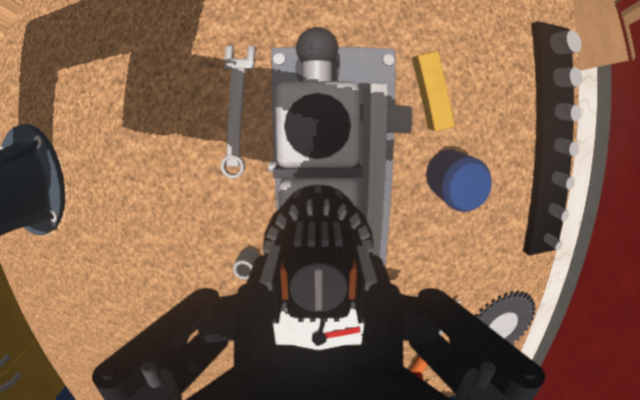

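The wrist view shows the fingers holding both tabs, the tabs at (283,280) and (352,278), and the gap consistent with tabs fully in. I'll turn clockwise 126°.

>>> move_arm --targets '[{"dx": 0,"dy": 0,"dz": 0,"rx": 0,"ry": 0,"rz": -0.2},{"dx": 0,"dy": 0,"dz": 0,"rx": 0,"ry": 0,"rz": -0.2},{"dx": 0,"dy": 0,"dz": 0,"rx": 0,"ry": 0,"rz": -0.2},{"dx": 0,"dy": 0,"dz": 0,"rx": 0,"ry": 0,"rz": -0.2},{"dx": 0,"dy": 0,"dz": 0,"rx": 0,"ry": 0,"rz": -0.2},{"dx": 0,"dy": 0,"dz": 0,"rx": 0,"ry": 0,"rz": -0.2},{"dx": 0,"dy": 0,"dz": 0,"rx": 0,"ry": 0,"rz": -0.2},{"dx": 0,"dy": 0,"dz": 0,"rx": 0,"ry": 0,"rz": -0.2},{"dx": 0,"dy": 0,"dz": 0,"rx": 0,"ry": 0,"rz": -0.2},{"dx": 0,"dy": 0,"dz": 0,"rx": 0,"ry": 0,"rz": -0.2}]'

```text
t: 7.75
tcp_pos: [0.5284, -0.014, 0.242]
tool_rot: [0.971, 0.238, 0.002, 0.001]
force: [-1.3, -1.0, 6.5]
finger_gap: 0.406
gripper_force: 30.2
```

Run:
```python
from h import *
s=sensors.sense();q=s['tool_rot'];print(s['t'],s['tcp_pos'],np.degrees(2*np.arctan2(q[1],q[0]))-90,s['finger_gap']*85,s['gripper_force'],s['force'],s['ft_torque'],s['q'])
im=cams.snapshot('wrist');cv2.imwrite('pics/w4.png',im[:,:,::-1])
```

```text
7.75 [ 0.52836367 -0.01395898  0.24200257] -62.426714966253996 34.550015741386574 30.198447704315186 [-1.32250762 -0.99340858  6.46053096] [-0.17295087  0.17643753  0.10955006] [-2.37486176e-01  3.83047613e-01  1.66369341e+00 -1.00420328e-03
  1.09092537e+00  8.52527398e-01]
```

View pics/w4.png

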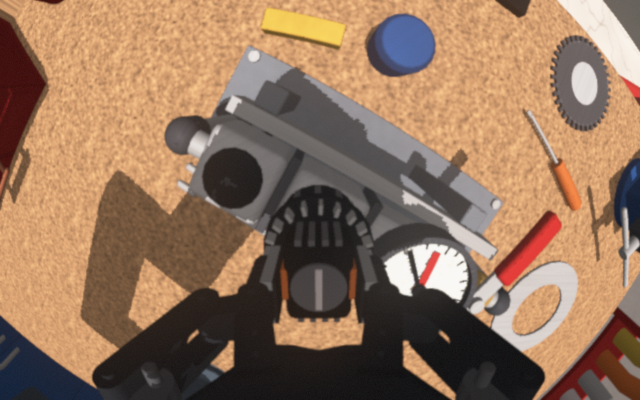

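The view shows the knob turning with the tool. The needle (about (413,265)) is nearing the red hand (about (430,265)). I'll turn the other 66°.

>>> move_arm --targets '[{"dx": 0,"dy": 0,"dz": 0,"rx": 0,"ry": 0,"rz": -0.25},{"dx": 0,"dy": 0,"dz": 0,"rx": 0,"ry": 0,"rz": -0.25},{"dx": 0,"dy": 0,"dz": 0,"rx": 0,"ry": 0,"rz": -0.25},{"dx": 0,"dy": 0,"dz": 0,"rx": 0,"ry": 0,"rz": -0.25},{"dx": 0,"dy": 0,"dz": 0,"rx": 0,"ry": 0,"rz": -0.25},{"dx": 0,"dy": 0,"dz": 0,"rx": 0,"ry": 0,"rz": -0.25},{"dx": 0,"dy": 0,"dz": 0,"rx": 0,"ry": 0,"rz": -0.25},{"dx": 0,"dy": 0,"dz": 0,"rx": 0,"ry": 0,"rz": -0.25},{"dx": 0,"dy": 0,"dz": 0,"rx": 0,"ry": 0,"rz": -0.2},{"dx": 0,"dy": 0,"dz": 0,"rx": 0,"ry": 0,"rz": 0}]'

```text
t: 9.05
tcp_pos: [0.5282, -0.0151, 0.242]
tool_rot: [0.945, -0.328, 0.002, 0.001]
force: [-0.9, -4.9, 6.6]
finger_gap: 0.406
gripper_force: 30.2
```

Run:
```python
from h import *
s=sensors.sense();q=s['tool_rot'];print(s['t'],s['tcp_pos'],np.degrees(2*np.arctan2(q[1],q[0]))-90,s['finger_gap']*85,s['gripper_force'],s['force'],s['ft_torque'],s['q'])
im=cams.snapshot('wrist');cv2.imwrite('pics/w5.png',im[:,:,::-1])
cv2.imwrite('pics/w5c.png',cv2.resize(im[150:400,220:620,::-1],None,fx=2,fy=2,interpolation=cv2.INTER_CUBIC))
```

```text
9.05 [ 0.52822603 -0.01511062  0.24200905] -128.27098443955072 34.502629716282854 30.19597291946411 [-0.93689267 -4.9116995   6.62141334] [-0.66191289  0.24954378 -0.0909647 ] [-0.23839708  0.38306699  1.66364264 -0.00359115  1.09089939  2.00200558]
```

View pics/w5c.png

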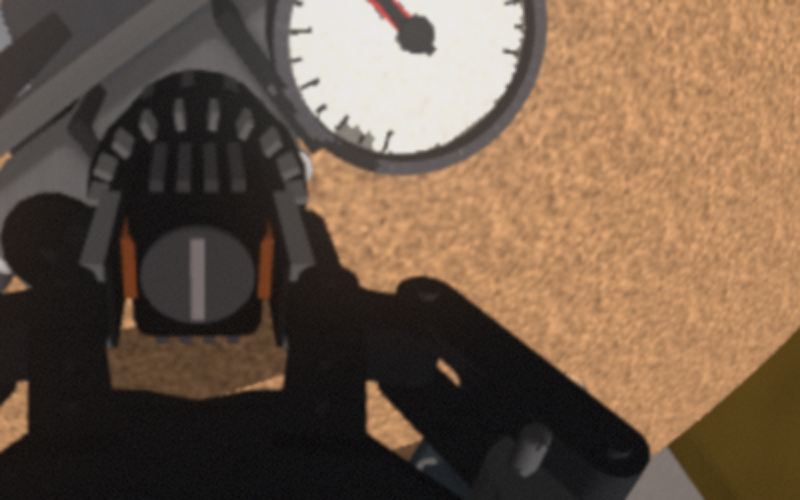

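The needle (black) lies centred on the red hand, running from (415,35) to (375,0) in the crop. I'll release, lift, and check.

>>> move_arm --targets '[{"dx": 0,"dy": 0,"dz": 0,"rx": 0,"ry": 0,"rz": 0},{"dx": 0,"dy": 0,"dz": 0,"rx": 0,"ry": 0,"rz": 0},{"dx": 0,"dy": 0,"dz": 0,"rx": 0,"ry": 0,"rz": 0},{"dx": 0,"dy": 0,"dz": 0,"rx": 0,"ry": 0,"rz": 0},{"dx": 0,"dy": 0,"dz": 0,"rx": 0,"ry": 0,"rz": 0},{"dx": 0,"dy": 0,"dz": 0,"rx": 0,"ry": 0,"rz": 0},{"dx": 0,"dy": 0,"dz": 0.6,"rx": 0,"ry": 0,"rz": 0},{"dx": 0,"dy": 0,"dz": 0.8,"rx": 0,"ry": 0,"rz": 0},{"dx": 0,"dy": 0,"dz": 0.8,"rx": 0,"ry": 0,"rz": 0},{"dx": 0,"dy": 0,"dz": 0,"rx": 0,"ry": 0,"rz": 0}]' --claw 100

```text
t: 10.35
tcp_pos: [0.5285, -0.0135, 0.2977]
tool_rot: [0.945, -0.328, 0.003, -0.0]
force: [-0.2, -0.1, -1.1]
finger_gap: 0.998
gripper_force: 0.0
```

Run:
```python
from h import *
s=sensors.sense();q=s['tool_rot'];print(s['t'],s['tcp_pos'],np.degrees(2*np.arctan2(q[1],q[0]))-90,s['finger_gap']*85,s['force'],s['q'])
m=cams.camera_model('wrist');im=cams.snapshot('wrist');cv2.imwrite('pics/w6.png',im[:,:,::-1])
h=cv2.cvtColor(im,cv2.COLOR_RGB2HSV);k=cv2.inRange(h,(3,120,50),(14,255,230));k[:,:255]=0;k[:,400:]=0;k[:180]=0;k[330:]=0
n,l,st,c=cv2.connectedComponentsWithStats(k)
for i in range(1,n):
    if st[i,4]>40: print(st[i],c[i],onz('wrist',c[i],.26,m).round(4))
cv2.imwrite('pics/w6c.png',cv2.resize(im[60:330,200:530,::-1],None,fx=2,fy=2,interpolation=cv2.INTER_CUBIC))
```

```text
10.35 [ 0.52851831 -0.01354874  0.29774375] -128.25258726898392 84.80057985126956 [-0.18244647 -0.08212853 -1.09880086] [-2.37188231e-01  3.18385575e-01  1.59245243e+00  6.02177747e-05
  1.22527883e+00  2.00122145e+00]
[282 210  14  36 406] [288.40147783 227.03940887] [5.421e-01 2.000e-04 2.600e-01]
[  255   210   145   120 10325] [335.95583535 288.35515738] [0.4861 0.0045 0.26  ]
```

View pics/w6c.png

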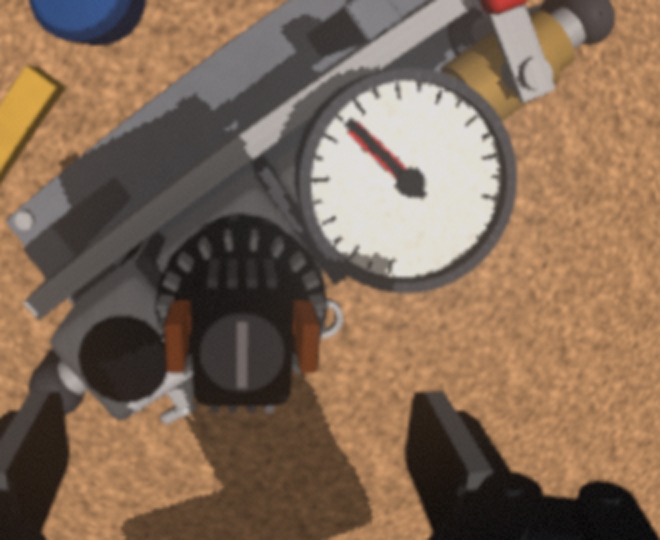

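Both tabs now stand out symmetrically (x 165–190 and 293–320 around the knob at 242), and the needle covers the red hand at (350,125). Next I'll close the fingers and go to the far-left side of the lever, turning the tool back to lie along it.

>>> move_arm --targets '[{"dx": 0.4,"dy": -0.63,"dz": 0,"rx": 0,"ry": 0,"rz": 0.3},{"dx": 0.4,"dy": -0.63,"dz": 0,"rx": 0,"ry": 0,"rz": 0.3},{"dx": 0.4,"dy": -0.63,"dz": 0,"rx": 0,"ry": 0,"rz": 0.3},{"dx": 0.4,"dy": -0.63,"dz": 0,"rx": 0,"ry": 0,"rz": 0.3},{"dx": 0.4,"dy": -0.63,"dz": 0,"rx": 0,"ry": 0,"rz": 0.3},{"dx": 0.4,"dy": -0.63,"dz": 0,"rx": 0,"ry": 0,"rz": 0.3},{"dx": 0.4,"dy": -0.63,"dz": 0,"rx": 0,"ry": 0,"rz": 0.3},{"dx": 0.4,"dy": -0.6,"dz": 0,"rx": 0,"ry": 0,"rz": 0.3},{"dx": 0,"dy": 0,"dz": 0,"rx": 0,"ry": 0,"rz": 0.3},{"dx": 0,"dy": 0,"dz": 0,"rx": 0,"ry": 0,"rz": 0.3}]' --claw 0

```text
t: 11.65
tcp_pos: [0.6066, -0.1386, 0.2939]
tool_rot: [0.899, 0.438, -0.001, -0.001]
force: [0.3, 0.8, 0.0]
finger_gap: -0.003
gripper_force: 0.0
```

>>> move_arm --targets '[{"dx": 0,"dy": 0,"dz": 0,"rx": 0,"ry": 0,"rz": 0.3},{"dx": 0,"dy": 0,"dz": 0,"rx": 0,"ry": 0,"rz": 0.3},{"dx": 0,"dy": 0,"dz": 0,"rx": 0,"ry": 0,"rz": 0.27},{"dx": 0,"dy": 0,"dz": 0,"rx": 0,"ry": 0,"rz": 0},{"dx": 0,"dy": 0,"dz": 0,"rx": 0,"ry": 0,"rz": 0},{"dx": 0,"dy": 0,"dz": 0,"rx": 0,"ry": 0,"rz": 0},{"dx": 0,"dy": 0,"dz": 0,"rx": 0,"ry": 0,"rz": 0},{"dx": 0,"dy": 0,"dz": 0,"rx": 0,"ry": 0,"rz": 0},{"dx": 0,"dy": 0,"dz": 0,"rx": 0,"ry": 0,"rz": 0},{"dx": 0,"dy": 0,"dz": 0,"rx": 0,"ry": 0,"rz": 0}]'

```text
t: 12.9
tcp_pos: [0.6071, -0.1385, 0.2953]
tool_rot: [0.778, 0.628, 0.0, 0.0]
force: [0.2, 0.9, 0.2]
finger_gap: 0.001
gripper_force: 0.0
```

Run:
```python
from h import *
s=sensors.sense();q=s['tool_rot'];print(s['t'],s['tcp_pos'],np.degrees(2*np.arctan2(q[1],q[0]))-90,s['finger_gap']*85,s['force'],s['q'])
m=cams.camera_model('wrist');im=cams.snapshot('wrist');cv2.imwrite('pics/w7.png',im[:,:,::-1])
for b in blobs(im,'red',(0,0,500,400),100):
    ys,xs=np.nonzero(b[3]);p=np.array([onz('wrist',(x,y),.197,m)[:2] for x,y in zip(xs,ys)]).astype(np.float32)
    print(b[:3],p.mean(0),cv2.fitLine(p,2,0,.01,.01).ravel(),cv2.minAreaRect(p))
A=np.array([.521,-.167])
for t in range(-10,-96,-10):
    c,s_=np.cos(np.radians(t)),np.sin(np.radians(t));print(t,(A+.08*np.array([c,s_])+.021*np.array([-s_,c])).round(4))
```

```text
12.9 [ 0.60712558 -0.13851335  0.29533097] -12.159871327910992 0.0439307214446077 [0.21852856 0.91404614 0.15918429] [-4.03523355e-01  4.61973537e-01  1.36187329e+00  2.16451377e-05
  1.31770702e+00 -1.91298983e-01]
(989, array([299.43, 249.47]), array([267, 241,  82,  21], dtype=int32)) [ 0.5811816  -0.17803776] [ 0.9885269  -0.15104505  0.5811816  -0.17803776] ((0.5873700976371765, -0.18064633011817932), (0.019954057410359383, 0.07213671505451202), 78.88806915283203)
-10 [ 0.6034 -0.1602]
-20 [ 0.6034 -0.1746]
-30 [ 0.6008 -0.1888]
-40 [ 0.5958 -0.2023]
-50 [ 0.5885 -0.2148]
-60 [ 0.5792 -0.2258]
-70 [ 0.5681 -0.235 ]
-80 [ 0.5556 -0.2421]
-90 [ 0.542 -0.247]
```

View pics/w7.png

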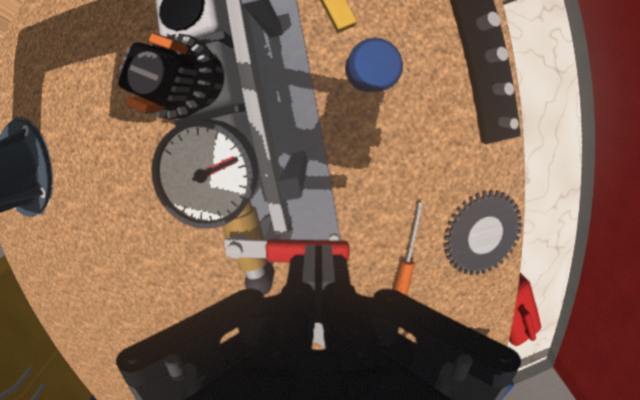

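The view shows the lever (267–348, 250) with the closed fingers above and beside it. Needle and red hand still coincide at (220,165). The lever lies at -11°, matching the estimate. I'll descend and start pushing.

>>> move_arm --targets '[{"dx": 0,"dy": 0,"dz": -0.7,"rx": 0,"ry": 0,"rz": 0},{"dx": 0,"dy": 0,"dz": -0.9,"rx": 0,"ry": 0,"rz": 0},{"dx": 0,"dy": 0,"dz": -0.9,"rx": 0,"ry": 0,"rz": 0},{"dx": 0,"dy": 0,"dz": -0.9,"rx": 0,"ry": 0,"rz": 0},{"dx": 0,"dy": 0,"dz": -0.7,"rx": 0,"ry": 0,"rz": 0},{"dx": 0,"dy": 0,"dz": -0.3,"rx": 0,"ry": 0,"rz": 0},{"dx": -0.05,"dy": -0.45,"dz": 0,"rx": 0,"ry": 0,"rz": 0},{"dx": -0.05,"dy": -0.45,"dz": 0,"rx": 0,"ry": 0,"rz": -0.1},{"dx": -0.05,"dy": -0.45,"dz": 0,"rx": 0,"ry": 0,"rz": -0.15},{"dx": 0,"dy": 0,"dz": 0,"rx": 0,"ry": 0,"rz": 0}]'

```text
t: 14.2
tcp_pos: [0.6037, -0.1739, 0.1862]
tool_rot: [0.818, 0.575, 0.0, 0.001]
force: [-0.1, 0.1, -0.6]
finger_gap: -0.002
gripper_force: 0.0
```

Run:
```python
from h import *
s=sensors.sense();q=s['tool_rot'];print(s['t'],s['tcp_pos'],np.degrees(2*np.arctan2(q[1],q[0]))-90,s['force'])
im=cams.snapshot('top')
for b in blobs(im,'red',(340,180,390,240),20):
    p=np.array([onz('top',(x,y),.197)[:2] for y,x in zip(*np.nonzero(b[3]))]).astype(np.float32)
    print(b[:2],cv2.minAreaRect(p))
```

```text
14.2 [ 0.60374938 -0.17385099  0.1861597 ] -19.766451508166895 [-0.05127384  0.05254508 -0.62367933]
(29, array([364.66, 203.9 ])) ((0.565394937992096, -0.18329407274723053), (0.011662205681204796, 0.02893141843378544), 72.70344543457031)
```

>>> move_arm --targets '[{"dx": -0.05,"dy": -0.29,"dz": 0,"rx": 0,"ry": 0,"rz": -0.16},{"dx": -0.05,"dy": -0.28,"dz": 0,"rx": 0,"ry": 0,"rz": -0.17},{"dx": -0.1,"dy": -0.27,"dz": 0,"rx": 0,"ry": 0,"rz": -0.16},{"dx": -0.1,"dy": -0.27,"dz": 0,"rx": 0,"ry": 0,"rz": -0.17},{"dx": -0.14,"dy": -0.25,"dz": 0,"rx": 0,"ry": 0,"rz": -0.16},{"dx": -0.15,"dy": -0.25,"dz": 0,"rx": 0,"ry": 0,"rz": -0.17},{"dx": -0.18,"dy": -0.22,"dz": 0,"rx": 0,"ry": 0,"rz": -0.16},{"dx": -0.19,"dy": -0.22,"dz": 0,"rx": 0,"ry": 0,"rz": -0.17},{"dx": -0.22,"dy": -0.19,"dz": 0,"rx": 0,"ry": 0,"rz": -0.16},{"dx": -0.22,"dy": -0.18,"dz": 0,"rx": 0,"ry": 0,"rz": -0.17}]'

```text
t: 15.5
tcp_pos: [0.5706, -0.2337, 0.1862]
tool_rot: [0.984, 0.18, 0.003, 0.002]
force: [3.4, 0.2, -1.6]
finger_gap: -0.002
gripper_force: 1.8
```

Run:
```python
from h import *
s=sensors.sense();q=s['tool_rot'];print(s['t'],s['tcp_pos'],np.degrees(2*np.arctan2(q[1],q[0]))-90,s['force'])
for n,z,box in [('top',.197,(335,180,390,250)),('scene',.197,(235,200,300,290))]:
  im=cams.snapshot(n);cv2.imwrite(f'pics/{n}8.png',im[:,:,::-1])
  for b in blobs(im,'red',box,10):
    p=np.array([onz(n,(x,y),z)[:2] for y,x in zip(*np.nonzero(b[3]))]).astype(np.float32)
    print(n,b[:2],cv2.minAreaRect(p))
```

```text
15.5 [ 0.57061272 -0.23373962  0.18621457] -69.28730185120149 [ 3.42359388  0.17742007 -1.60785009]
top (25, array([374.6 , 210.96])) ((0.541289746761322, -0.21737129986286163), (0.012690812349319458, 0.029237261041998863), 11.19986629486084)
```

>>> move_arm --targets '[{"dx": -0.24,"dy": -0.15,"dz": 0,"rx": 0,"ry": 0,"rz": -0.16},{"dx": -0.25,"dy": -0.13,"dz": 0,"rx": 0,"ry": 0,"rz": -0.17},{"dx": -0.26,"dy": -0.11,"dz": 0,"rx": 0,"ry": 0,"rz": -0.16},{"dx": -0.26,"dy": -0.09,"dz": 0,"rx": 0,"ry": 0,"rz": -0.17},{"dx": -0.1,"dy": -0.02,"dz": 0,"rx": 0,"ry": 0,"rz": -0.07},{"dx": 0,"dy": 0,"dz": 0,"rx": 0,"ry": 0,"rz": 0},{"dx": 0,"dy": 0,"dz": 0,"rx": 0,"ry": 0,"rz": 0},{"dx": 0,"dy": 0,"dz": 0,"rx": 0,"ry": 0,"rz": 0},{"dx": 0,"dy": 0,"dz": 0,"rx": 0,"ry": 0,"rz": 0},{"dx": 0,"dy": 0,"dz": 0,"rx": 0,"ry": 0,"rz": 0}]'

```text
t: 16.85
tcp_pos: [0.5409, -0.2453, 0.1855]
tool_rot: [1.0, -0.009, 0.0, 0.0]
force: [4.0, -1.8, 3.0]
finger_gap: -0.004
gripper_force: 2.1
```

>>> move_arm --targets '[{"dx": -0.05,"dy": 0,"dz": 0,"rx": 0,"ry": 0,"rz": 0},{"dx": -0.05,"dy": 0,"dz": 0,"rx": 0,"ry": 0,"rz": 0},{"dx": -0.05,"dy": 0,"dz": 0,"rx": 0,"ry": 0,"rz": 0},{"dx": 0,"dy": 0,"dz": 0,"rx": 0,"ry": 0,"rz": 0},{"dx": 0,"dy": 0,"dz": 0,"rx": 0,"ry": 0,"rz": 0},{"dx": 0,"dy": 0,"dz": 0,"rx": 0,"ry": 0,"rz": 0},{"dx": 0,"dy": 0,"dz": 0,"rx": 0,"ry": 0,"rz": 0},{"dx": 0,"dy": 0,"dz": 0,"rx": 0,"ry": 0,"rz": 0},{"dx": 0,"dy": 0,"dz": 0,"rx": 0,"ry": 0,"rz": 0},{"dx": 0,"dy": 0,"dz": 0,"rx": 0,"ry": 0,"rz": 0}]'

```text
t: 18.1
tcp_pos: [0.5408, -0.2453, 0.1857]
tool_rot: [1.0, -0.01, 0.004, 0.0]
force: [11.6, -0.5, -2.5]
finger_gap: -0.002
gripper_force: 6.0
```

Run:
```python
from h import *
s=sensors.sense();q=s['tool_rot'];print(s['t'],s['tcp_pos'],np.degrees(2*np.arctan2(q[1],q[0]))-90,s['force'])
```

```text
18.1 [ 0.54077229 -0.2453465   0.18570896] -91.11902097250776 [11.63544457 -0.4570013  -2.4665236 ]
```

Force rose to 11.6 N with no further motion, so the lever is at its stop. I'll back off, lift, and verify.

>>> move_arm --targets '[{"dx": 0.5,"dy": 0,"dz": 0,"rx": 0,"ry": 0,"rz": 0},{"dx": 0.8,"dy": 0,"dz": 0,"rx": 0,"ry": 0,"rz": 0},{"dx": 0,"dy": 0,"dz": 0.8,"rx": 0,"ry": 0,"rz": 0},{"dx": 0,"dy": 0,"dz": 1,"rx": 0,"ry": 0,"rz": 0},{"dx": 0,"dy": 0,"dz": 1,"rx": 0,"ry": 0,"rz": 0},{"dx": 0,"dy": 0,"dz": 1,"rx": 0,"ry": 0,"rz": 0},{"dx": 0,"dy": -0.5,"dz": 1,"rx": 0,"ry": 0,"rz": 0},{"dx": 0,"dy": -1,"dz": 0,"rx": 0,"ry": 0,"rz": 0},{"dx": 0,"dy": -1,"dz": 0,"rx": 0,"ry": 0,"rz": 0},{"dx": 0,"dy": 0,"dz": 0,"rx": 0,"ry": 0,"rz": 0}]'

```text
t: 19.35
tcp_pos: [0.5681, -0.31, 0.3029]
tool_rot: [1.0, -0.011, -0.002, -0.001]
force: [-0.0, 0.2, 0.5]
finger_gap: -0.002
gripper_force: 0.0
```

Run:
```python
from h import *
s=sensors.sense();print(s['t'],s['tcp_pos'],s['force'])
for n,box in [('scene',(225,200,300,300)),('wrist',(0,0,640,400)),('top',(335,180,400,250))]:
  m=cams.camera_model(n);im=cams.snapshot(n);cv2.imwrite(f'pics/{n}9.png',im[:,:,::-1])
  for b in blobs(im,'red',box,20):
    p=np.array([onz(n,(x,y),.197,m)[:2] for y,x in zip(*np.nonzero(b[3]))]).astype(np.float32)
    if np.hypot(*(p.mean(0)-[.52,-.2]))<.12:
        print(n,b[:2],cv2.minAreaRect(p))
        if n=='wrist' and abs(p.mean(0)[1]+.089)<.03: print('hand',p.mean(0),cv2.fitLine(p,2,0,.01,.01).ravel())
```

```text
19.35 [ 0.56811103 -0.3100307   0.3029109 ] [-0.01903729  0.20001074  0.50998997]
scene (185, array([247.44, 238.74])) ((0.5247330069541931, -0.23521313071250916), (0.06933832913637161, 0.021610835567116737), 88.67037200927734)
wrist (1475, array([242.67, 245.97])) ((0.5227790474891663, -0.2363739162683487), (0.07245255261659622, 0.021042656153440475), 88.59419250488281)
top (51, array([373.39, 217.49])) ((0.518215000629425, -0.21569104492664337), (0.020119251683354378, 0.03369925543665886), 1.7332608699798584)
```

```bash
python3 -c "
from station import order
print(order.sign_off())"
```

```text
the job is handed in; nothing more can be done
None
```

The job is handed in, with no verdict returned: the knob was turned 7 notches (126°) until the needle covered the red set hand, both tabs then looked fully out, and the outlet lever was pushed open to its stop with the arm clear of everything.

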